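# Load a roll of indicator tape behind the spring flap

## Task

Load the grey-white roll of indicator tape into the blue-lidded feeder: press the yellow thumb rail down with one fingertip and keep it down so that the spring flap stands open, and meanwhile push the roll along its lane under the flap with the other fingertip until it is home against the back stop. Then let go so that the flap springs fully shut behind the roll. Only push the roll, do not pick it up, and leave the other rolls, the timer and the marker alone.

Things in the scene. Friction and masses are not known exactly. Their poses are not given: they have to be found in the camera images.
- feeder: Grey tape feeder fixed to the desk. Origin at desk level below the flap's hinge, at the mouth. x: across the lane, away from the robot; y: along the lane, loading direction; z up. All numbers are mm in this frame. The roll slides on the desk in a lane between slick walls at x 8-12 and 80-84, from y = -125 on: 10 high before the mouth (far wall to y = 44), 28 high behind it.
- home (a point): Where the roll's centre (underside) belongs when home: feeder x = 46, y = 42, z = 0. The back stop's face is at y = 72, 28 high. The feeder's hinge posts stand at x -5 to 5, y 2-10 and 66-74, 37 high. Beware behind it: a fixed shelf board at z 238-262, its front edge at x = 600 in the robot's frame.
- flap (a joint): Angle of the spring flap (rad): 0 shut, grows as it opens, stop at 0.72. Lid, lip and yellow rail are one rigid piece turning about an axis along feeder y at x = 0, z = 32; pressing the rail down raises the lid. Held open at 0.6 it takes about 5 N on the rail; it springs shut when let go. The roll passes under it at 0.47 or more.
- lip (a point): Middle of the lower edge of the blue lip at the lid's front: x 28-42, y 0-3, shut down to z = 14, so it blocks the roll. At 0.6 rad it reaches sideways to x = 45. The lid, 3 thick with underside at z = 32, covers x 2-44, y 0-74, and to x = 76 only from y = 44 on (rising to z = 77 at 0.6 rad). A fingertip at x > 47 can follow the roll past the lip through the cut-away corner.
- thumb_rail (a point): Point on the top face of the yellow ribbed thumb rail, robot's side of the lane, at y = -60, 18 from its lane-side edge; moves with the flap. Rail: 42 wide, 4 thick, y -150 to 66 (from y = 28 on it is joined to the hinge). Shut it slopes up towards the robot from x = -17, z = 22 to x = -51, z = 45. At 0.6 rad its top is level at z = 14, x -8 to -50. Press at x < -20; it is stiff nearer the hinge.
- roll: Grey-white roll of indicator tape, lying flat in the trough before the flap, a disc 60 in diameter (62 over its loose end) and 25 high, about 60 g. Origin at the centre of its underside.
- roll_beige: Beige roll of tape, 68 in diameter, 19 high, on the desk; to be left alone. Origin at the centre of its underside.
- roll_blue: Light blue roll of tape, 60 in diameter, 12 high, on the desk; to be left alone. Origin at the centre of its underside.
- timer: White minute timer, 46 x 48 x 46, with a grey dial; to be left alone. Origin at the centre of its underside.
- marker: White and black marker pen, 130 long, 13 thick, lying on the desk; to be left alone. Origin at its middle, underside.
Things that resemble listed ones, but are neither listed nor needed, are in the scene too. Leave any green or red look-alike of the roll alone.

How it is judged:
By the outcome, as a careful person would: the job done as asked, in the order asked, and still so for the second after the job is handed in, with the robot touching nothing.
It also fails if it takes over 48 s, if anything falls off the work surface, if the arm or the gripper's body presses on something with over 40 N, if the wrist force passes 120 N, or if a joint passes its speed limit or range.

## Robot

A 7-joint arm with a two-finger parallel gripper is mounted at the origin on a cart in front of the work surface, level with it; the furniture and walls round the work are solid. World frame = base frame: x ahead of the robot, y to its left, z up, the work surface at z = 0. Lengths are in m, angles in rad, forces in N, time in s.
With the tool pointing down it reaches from about 0.4 to 0.85 m from the base axis. Payload 4.5 kg.
Tool frame: the origin (TCP) lies midway between the tips of the shut fingers; the grasp point (between the pads) lies 19 mm behind it; z points along the fingers, y is the direction in which the jaws open and shut (so a half turn about z gives the same grasp; the last joint's range is limited). The gripper opens to 88 mm and grips with 3 to 60 N. Pads are 18 mm wide; open, the fingers measure 123 mm over their backs; the gripper's body (75 mm by 187 mm) begins 45 mm behind the grasp point.
Start: joints at [-1.271, 0.689, -0.195, 1.565, 0.157, 0.902, -0.215], TCP at [0.164, 0.603, 0.239] pointing down, gripper open.
Joint ranges: [-3.01, 3.01], [-0.46, 2.08], [-1.47, 1.51], [0.13, 2.56], [-1, 4.14], [0.04, 2.09], [-2.66, 2.66]. Speed limits (rad/s): [2.57, 2.57, 3.14, 3.14, 3.14, 3.14, 3.14].

## Interface

Orientations are given as a unit quaternion [x, y, z, w].
In Python, from plant import r gives the robot as it stands. The module is installed in compiled form; this text tells all that it offers.
- The arm moves only by the shell command python3 -m jog 'ROWS' [FORCE]. ROWS is JSON, a list of rows, each an object with "translation": the shift along the tool's x, y, z in units of 40 mm (1.0 is 40 mm), a list of three; "twist": the turn about the tool's z in units of 6 degrees (1.0 is 6 degrees); "claw": the opening in per cent of the stroke, from 0 (shut) to 100 (fully open). A call has 1 to 20 rows; each row shifts and turns the commanded pose from where the row before left it, along the tool's axes as they then stand; what a row does not reach is not made up. A row lasts 1/12 s, in which the tool goes at most 41.7 mm and 7.16 degrees, less where a joint would pass 70% of its speed; a pose out of reach is approached as far as the arm can. A call is refused whole if a number of a shift passes 1 or a number of a turn 1, either way. A call with a gripper value outside its range is refused whole. The fingers move at their own pace and stop on an object; FORCE is the grip in N (left out, the last holds). Time passes only in rows, so rows that do not move let the fingers close. It gives the time, the measured TCP pose, the force and the opening at its end, in the units of the state.
- r.get_state(): the state, without advancing time (a new reading comes with each control period).
- r.snapshot(name): name is "scene" or "top" or "wrist"; returns a dict with "img" (480x640x3 uint8, red, green, blue), "fx", "fy", "cx", "cy" (pixels), "origin" and "rotation" of the camera in the world; the wrist camera has in their place "T_tool_cam" (4x4, takes a point from camera to tool coordinates, whose origin is the TCP and whose axes are the flange's). Camera axes: x right, y up, looking along -z (the intrinsics and any distortion apply to the point x, -y, -z); pixel columns grow to the right and rows downward; lengths in m; the calibration is good to about 2 mm. A picture is of the moment at which its call begins: read the wrist's pose just before it. There is no depth.
- r.finish_job(): hands the job in, once; it reports no verdict.
Trained networks look in the newest picture that a camera, given by its name, has taken for a name from the list of things; names that differ only in an ending like _2 or _b are one class to them, and where a whole thing is asked for, a point or a joint stands for the part that bears it (a point fixed in the world has none). Each returns a list of dicts, best first, with "confidence" (0 to 1); they miss things now and then, are a little off and sometimes report something else, mostly with a low value. They report only what shows in the picture. A call takes as long as a camera call. They do not tell look-alikes from the thing itself.
- r.spot_in(label, camera): "rect" ([left, top, right, bottom] in pixels, round what is visible of it).
- r.spot_point(label, camera): "location" ([row, column] in pixels: a listed point, or the origin of a listed thing).
The state is a dict: "clock": time; "q": joint angles; "qd": joint speeds; "joint_torque": joint torques, N m; "tool_pos": TCP position; "eef_rot": TCP orientation; "contact_force": force on the tool from outside, world axes, zero at the start; "moment": the same for the moment, N m; "opening": opening from 0.0 (shut) to 1.0 (fully open).
Only numpy, scipy, OpenCV 4.12 (cv2) and the standard library are available. Lean on these libraries where they do the work, as an engineer would, in place of code of your own. Each camera call takes 0.05 s, during which the arm holds its last target. There are 200 camera calls.

## Working session

There is one attempt and no reset: what is moved stays moved. The work goes in short steps, Python scripts to look and compute and a shell command to move; the robot and the scene stay as the last step left them, time stands still between calls to the robot, and variables do not carry over. Pictures are saved under pics/ and viewed, about 8 in all and at most 12, crops included, and the job is handed in when it is done.

```bash
mkdir -p pics
cat > h.py <<'E'
import numpy as np, cv2
from plant import r
from scipy.spatial.transform import Rotation as R
def snap(n,f=None):
    s=r.snapshot(n)
    if f: cv2.imwrite('pics/'+f,s['img'][:,:,::-1])
    return s
def ray(s,row,col,st=None):
    d=np.array([(col-s['cx'])/s['fx'],-(row-s['cy'])/s['fy'],-1.])
    if 'origin' in s: o,M=np.array(s['origin']),np.array(s['rotation'])
    else:
        T=np.array(s['T_tool_cam']);Q=R.from_quat(st['eef_rot']).as_matrix()
        o=np.array(st['tool_pos'])+Q@T[:3,3];M=Q@T[:3,:3]
    return o,M@d
def atz(s,row,col,z,st=None):
    o,d=ray(s,row,col,st);return o+d*(z-o[2])/d[2]
def proj(s,p):
    c=np.array(s['rotation']).T@(np.array(p)-s['origin'])
    return s['cy']-s['fy']*c[1]/-c[2], s['cx']+s['fx']*c[0]/-c[2]
E
python3 - <<'E'
from h import *
st=r.get_state();print({k:np.round(v,3) for k,v in st.items()})
zs={'home':0,'lip':.014,'thumb_rail':.035,'roll':0,'roll_beige':0,'roll_blue':0,'timer':0,'marker':0,'feeder':0}
for n in('scene','top'):
    s=snap(n,n+'0.png');print(n,[k for k in s],np.round(s['origin'],3),s['fx'])
    for l,z in zs.items():
        for d in r.spot_point(l,n)[:3]:
            print(l,round(d['confidence'],2),np.round(d['location']),np.round(atz(s,*d['location'],z),3))
E
```

```text
{'clock': np.float64(0.0), 'q': array([-1.271,  0.69 , -0.195,  1.566,  0.157,  0.902, -0.215]), 'qd': array([ 0.002, -0.001,  0.001,  0.001,  0.   , -0.001,  0.001]), 'joint_torque': array([ 0.0000e+00, -5.2757e+01, -1.2670e+00, -1.5343e+01, -5.3000e-02,
        7.0000e-03,  0.0000e+00]), 'tool_pos': array([0.164, 0.602, 0.238]), 'eef_rot': array([ 0.132,  0.991, -0.001, -0.   ]), 'contact_force': array([ 0.188, -0.193, -0.303]), 'moment': array([0.017, 0.024, 0.   ]), 'opening': np.float64(1.0)}
scene ['img', 'fx', 'fy', 'cx', 'cy', 'origin', 'rotation'] [-0.278 -1.002  0.718] 622.3349852653527Traceback (most recent call last):
  File "<stdin>", line 8, in <module>
  File "h.py", line 16, in atz
    o,d=ray(s,row,col,st);return o+d*(z-o[2])/d[2]
        ~~~^^^^^^^^^^^^^^
  File "h.py", line 14, in ray
    return o,M@d
             ~^~
ValueError: matmul: Input operand 1 has a mismatch in its core dimension 0, with gufunc signature (n?,k),(k,m?)->(n?,m?) (size 3 is different from 4)
```

```bash
sed -i "s/np.array(s\['rotation'\])/R.from_quat(s['rotation']).as_matrix()/" h.py
python3 - <<'E'
from h import *
zs={'home':0,'lip':.014,'thumb_rail':.035,'roll':0,'roll_beige':0,'roll_blue':0,'timer':0,'marker':0,'feeder':0}
for n in('scene','top'):
    s=snap(n,n+'0.png');print(n,np.round(s['origin'],3),s['fx'])
    for l,z in zs.items():
        for d in r.spot_point(l,n)[:3]:
            print(l,round(d['confidence'],2),np.round(d['location']),np.round(atz(s,*d['location'],z),3))
E
```

```text
scene [-0.278 -1.002  0.718] 622.3349852653527
lip 0.84 [232. 299.] [0.511 0.122 0.014]
thumb_rail 0.67 [243. 292.] [0.44  0.053 0.035]
roll 0.94 [248. 320.] [0.519 0.048 0.   ]
roll 0.92 [268. 347.] [ 0.516 -0.063  0.   ]
roll 0.84 [214. 271.] [0.522 0.27  0.   ]
roll_beige 0.54 [200. 258.] [0.543 0.369 0.   ]
roll_beige 0.52 [231. 298.] [0.527 0.15  0.   ]
roll_blue 0.65 [203. 225.] [0.453 0.4   0.   ]
timer 0.72 [188. 247.] [0.558 0.457 0.   ]
marker 0.73 [341. 426.] [ 0.468 -0.36   0.   ]
feeder 0.91 [239. 289.] [0.483 0.126 0.   ]
top [0.387 0.058 1.426] 602.616694337564
home 0.95 [226. 258.] [0.534 0.17  0.   ]
lip 0.81 [230. 274.] [0.524 0.133 0.014]
thumb_rail 0.94 [257. 307.] [0.458 0.057 0.035]
roll 0.88 [226. 305.] [0.535 0.059 0.   ]
roll 0.66 [236. 214.] [0.514 0.274 0.   ]
roll 0.63 [233. 359.] [ 0.514 -0.069  0.   ]
roll_beige 0.61 [217. 164.] [0.561 0.394 0.   ]
roll_blue 0.95 [257. 165.] [0.465 0.392 0.   ]
roll_blue 0.3 [223. 307.] [0.54  0.054 0.   ]
timer 0.65 [216. 128.] [0.564 0.479 0.   ]
marker 0.86 [251. 481.] [ 0.467 -0.358  0.   ]
feeder 0.92 [246. 277.] [0.486 0.126 0.   ]
```

View pics/top0.png

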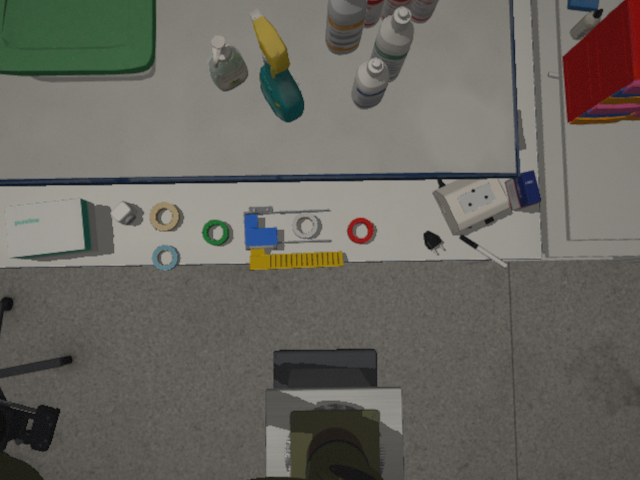

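View pics/scene0.png

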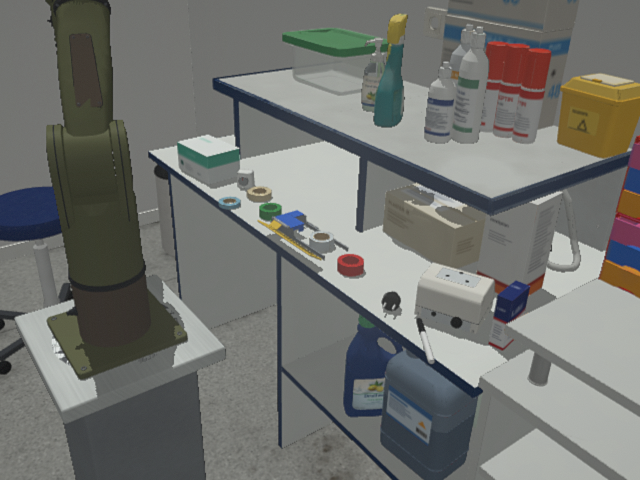

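The top view shows the roll at pixel (row 226, column 306), in front of the blue lid at (231, 260), with the yellow rail at row 260 and columns 250-343. Loading runs towards +y. The green and red rings at columns 215 and 361 are look-alikes. The scene view shows the same layout under the shelf. I'll retract first, then swing over to hover with the jaws along world x.

```bash
python3 -m jog '[{"translation":[0,-0.85,0],"twist":0,"claw":100},{"translation":[0,-0.85,0],"twist":0,"claw":100},{"translation":[0,-0.85,0],"twist":0,"claw":100},{"translation":[0,-0.85,0],"twist":0,"claw":100},{"translation":[0,0,0],"twist":0,"claw":100}]'
python3 -m jog '[{"translation":[-0.85,-0.03,0],"twist":0.66,"claw":100},{"translation":[-0.85,-0.03,0],"twist":0.66,"claw":100},{"translation":[-0.85,-0.03,0],"twist":0.66,"claw":100},{"translation":[-0.85,-0.03,0],"twist":0.66,"claw":100},{"translation":[-0.85,-0.03,0],"twist":0.66,"claw":100},{"translation":[-0.85,-0.03,0],"twist":0.66,"claw":100},{"translation":[-0.85,-0.03,0],"twist":0.66,"claw":100},{"translation":[-0.85,-0.03,0],"twist":0.66,"claw":100},{"translation":[-0.85,-0.03,0],"twist":0.66,"claw":100},{"translation":[0,0,0],"twist":0,"claw":100}]'
```

```text
clock: 1.52
tool_pos: [0.1268, 0.4627, 0.238]
eef_rot: [0.132, 0.991, -0.006, 0.0]
contact_force: [-0.4, -0.4, 0.1]
opening: 0.996
clock: 2.35
tool_pos: [0.3863, 0.301, 0.2389]
eef_rot: [0.436, 0.9, -0.001, 0.002]
contact_force: [-0.1, -0.4, -0.6]
opening: 1.003
```

```bash
python3 -m jog '[{"translation":[-0.85,-0.03,0],"twist":0.66,"claw":100},{"translation":[-0.85,-0.03,0],"twist":0.66,"claw":100},{"translation":[-0.85,-0.03,0],"twist":0.66,"claw":100},{"translation":[-0.85,-0.03,0],"twist":0.66,"claw":100},{"translation":[-0.85,-0.03,0],"twist":0.66,"claw":100},{"translation":[-0.85,-0.03,0],"twist":0.66,"claw":100},{"translation":[-0.85,-0.03,0],"twist":0.66,"claw":100},{"translation":[0,0,0],"twist":0.66,"claw":100},{"translation":[0,0,0],"twist":0.66,"claw":100},{"translation":[0,0,0],"twist":0,"claw":100}]'
python3 - <<'E'
from h import *
st=r.get_state();s=snap('wrist','w1.png');print(st['tool_pos'],st['eef_rot'],st['q'],s['T_tool_cam'],s['fx'])
Q=R.from_quat(st['eef_rot']).as_matrix();print(np.degrees(np.arctan2(Q[1,1],Q[0,1])))
for l,z in {'home':0,'lip':.014,'thumb_rail':.035,'roll':0,'feeder':0}.items():
    for d in r.spot_point(l,'wrist')[:3]:
        print(l,round(d['confidence'],2),np.round(d['location']),np.round(atz(s,*d['location'],z,st),4))
E
```

```text
clock: 3.18
tool_pos: [0.4819, 0.0935, 0.2388]
eef_rot: [0.686, 0.727, 0.0, 0.0]
contact_force: [-0.9, 0.3, -0.1]
opening: 0.999
[0.48187595 0.09352607 0.23882757] [6.86288248e-01 7.27329629e-01 1.51929274e-04 1.66950884e-04] [-0.34997529  0.51740939  0.09902549  1.97066345 -0.0799745   0.65674154
 -0.14242586] [[ 1.97579446e-03  9.52200071e-01  3.05468689e-01  8.02822501e-02]
 [ 9.99997913e-01 -1.72234681e-03 -1.09920130e-03  8.93505735e-05]
 [-5.20536534e-04  3.05470223e-01 -9.52201487e-01 -1.46397846e-01]
 [ 0.00000000e+00  0.00000000e+00  0.00000000e+00  1.00000000e+00]] 355.85310890639744
3.325987690504072
home 0.92 [135. 370.] [0.5317 0.1679 0.    ]
lip 0.78 [175. 356.] [0.5186 0.1279 0.014 ]
thumb_rail 0.68 [173. 321.] [0.4826 0.1298 0.035 ]
thumb_rail 0.65 [233. 293.] [0.4571 0.0678 0.035 ]
roll 0.97 [336. 343.] [ 0.5227 -0.0726  0.    ]
roll 0.71 [232. 361.] [0.5315 0.0626 0.    ]
roll 0.64 [ 20. 368.] [0.5184 0.2716 0.    ]
feeder 0.88 [170. 322.] [0.4837 0.1294 0.    ]
```

View pics/w1.png

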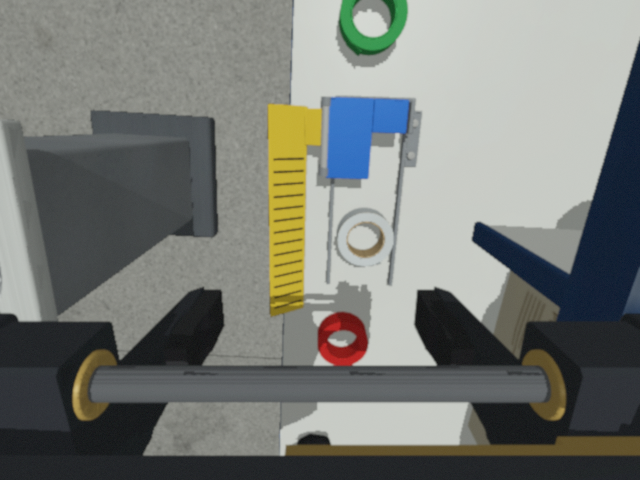

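The wrist view shows the feeder, with the lid at (135, 350), the rail at columns 270-305, the roll at (238, 364) and the red look-alike at (340, 342). An enlarged crop will let me fit the feeder's yaw.

Run:
```python
import cv2
i=cv2.imread('pics/w1.png')[90:320,250:440]
i=cv2.resize(i,None,fx=2.6,fy=2.6,interpolation=cv2.INTER_CUBIC)
for k in range(0,190,20): cv2.putText(i,str(250+k),(int(k*2.6),8),0,.33,(0,0,255),1);cv2.line(i,(int(k*2.6),10),(int(k*2.6),16),(0,0,255),1)
for k in range(10,230,20): cv2.putText(i,str(90+k),(0,int(k*2.6)),0,.33,(0,0,255),1)
cv2.imwrite('pics/w1c.png',i)
```

```text
(no output)
```

View pics/w1c.png

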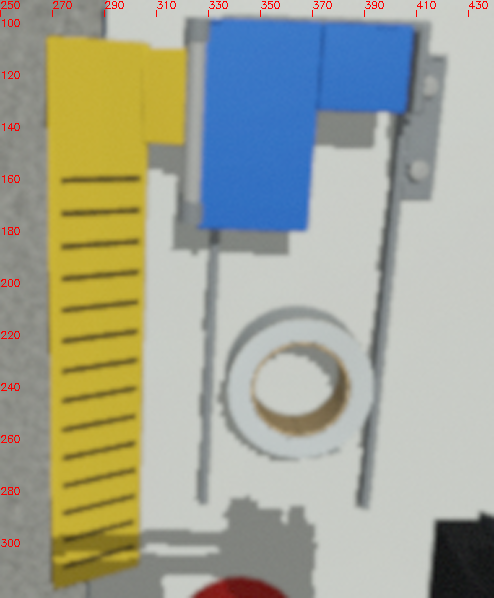

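Run:
```python
from h import *
from scipy.optimize import least_squares
st=r.get_state();s=r.snapshot('wrist')
P=[((44,0,35),368.1,178.5),((2,0,35),325.8,177.7),((44,44,35),371.9,132.3),((76,44,35),406.9,132.3),((76,74,35),408.8,100.4),((2,74,35),330.4,98.5),
((82,-125,10),389.6,285),((10,-125,10),327.7,283),((-17,-150,22),303,306),((-51,-150,45),270.4,316),((-51,66,45),268.5,104.6)]
W=[atz(s,row,col,p[2]/1e3,st)[:2] for p,col,row in P]; F=np.array([p for p,_,_ in P])/1e3
def res(v):
    c,n=np.cos(v[2]),np.sin(v[2]);return (F[:,:2]@np.array([[c,n],[-n,c]])+v[:2]-W).ravel()
o=least_squares(res,[.486,.127,0],loss='soft_l1',f_scale=.002);v=o.x
print('feeder',v,np.degrees(v[2]));print(np.round(res(v).reshape(-1,2)*1e3,1))
w=atz(s,239.4,366.2,.025,st)[:2];c,n=np.cos(v[2]),np.sin(v[2]);print('roll',w,'feeder',np.array([[c,n],[-n,c]])@(w-v[:2]))
```

```text
feeder [0.48419799 0.12720824 0.02819999] 1.6157401564930405
[[ 0.3 -0.3]
 [-0.3  0.4]
 [ 0.1  0.3]
 [-0.8 -0.9]
 [ 0.5  1.1]
 [-1.5  2.1]
 [ 0.3 -0.8]
 [-0.2 -0.8]
 [ 0.2 -1.6]
 [ 0.3 -0.7]
 [ 0.9  2. ]]
roll [0.53424446 0.06326614] feeder [ 0.04822364 -0.06532779]
```

The feeder fit is good, with residuals of 2 mm or less: origin (0.484, 0.127), yaw 1.6°. The roll is at feeder (48, -65). I'll aim the TCP at feeder (6, -118), which puts the near finger over the rail at x -38 to -55 and the far finger behind the roll at x 50 to 67.

```bash
python3 -m jog '[{"translation":[-0.7,0.06,0],"twist":0.28,"claw":100},{"translation":[-0.7,0.06,0],"twist":0,"claw":100},{"translation":[-0.7,0.05,0],"twist":0,"claw":100},{"translation":[0,0,0.9],"twist":0,"claw":100},{"translation":[0,0,0.9],"twist":0,"claw":100},{"translation":[0,0,0.9],"twist":0,"claw":100},{"translation":[0,0,0.9],"twist":0,"claw":100},{"translation":[0,0,0.8],"twist":0,"claw":100},{"translation":[0,0,0],"twist":0,"claw":100},{"translation":[0,0,0],"twist":0,"claw":100}]'
cat > fp.py <<'E'
from h import *
def fp():
    st=r.get_state();w=np.array(st['tool_pos']);Q=R.from_quat(st['eef_rot']).as_matrix()
    a=.0282;c,n=np.cos(a),np.sin(a)
    f=np.array([[c,n],[-n,c]])@(w[:2]-[.4842,.1272])
    print('t',round(float(st['clock']),2),'feeder xy mm',np.round(f*1e3,1),'z',round(w[2]*1e3,1),'yaw err deg',round(np.degrees(np.arctan2(Q[1,1],Q[0,1])-a),2),'F',np.round(st['contact_force'],1))
if __name__=='__main__': fp()
E
python3 - <<'E'
from fp import *
fp();snap('wrist','w2.png')
E
```

```text
clock: 4.37
tool_pos: [0.4907, 0.0104, 0.0619]
eef_rot: [0.696, 0.718, -0.001, -0.001]
contact_force: [0.4, -0.1, 0.3]
opening: 0.999
t 4.37 feeder xy mm [   3.2 -116.9] z 61.9 yaw err deg 0.23 F [ 0.4 -0.1  0.3]
```

View pics/w2.png

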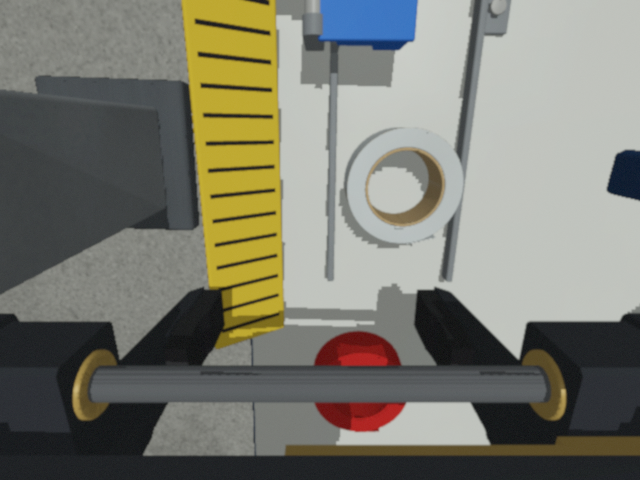

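The wrist view shows the near fingertip at columns 185-222 over the outer rail, and the far fingertip at columns 417-460, in line with the roll's far half. The roll is at (185, 405). I'll shift 3 mm in +x and press down.

```bash
python3 -m jog '[{"translation":[0,0.08,0.2],"twist":0,"claw":100},{"translation":[0,0,0.2],"twist":0,"claw":100},{"translation":[0,0,0.2],"twist":0,"claw":100},{"translation":[0,0,0.2],"twist":0,"claw":100},{"translation":[0,0,0.2],"twist":0,"claw":100},{"translation":[0,0,0.15],"twist":0,"claw":100},{"translation":[0,0,0],"twist":0,"claw":100},{"translation":[0,0,0],"twist":0,"claw":100}]'
python3 - <<'E'
from fp import *
fp();snap('wrist','w3.png')
a=cv2.imread('pics/w3.png');s=snap('scene')['img'][180:300,230:390,::-1]
b=cv2.resize(s,(640,480),interpolation=cv2.INTER_CUBIC)
cv2.imwrite('pics/c3.png',cv2.resize(np.hstack([a,b]),(800,300)))
E
```

```text
clock: 5.08
tool_pos: [0.4954, 0.0105, 0.0165]
eef_rot: [0.696, 0.718, 0.0, 0.0]
contact_force: [2.2, 0.9, 3.6]
opening: 1.002
t 5.08 feeder xy mm [   7.9 -117. ] z 16.5 yaw err deg 0.19 F [2.2 0.9 3.6]
```

View pics/c3.png

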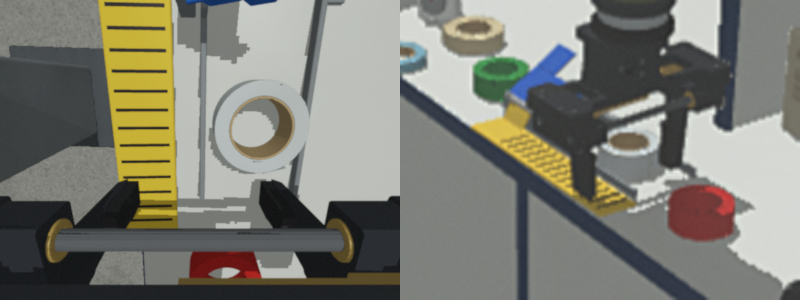

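The flap is open, with z at 16.5 (about 0.55 rad) and the rail pressed with 3.6 N. I'll go a little lower and then push gently along the lane.

```bash
python3 -m jog '[{"translation":[0,-0.03,0.06],"twist":0,"claw":100},{"translation":[0.15,0,0],"twist":0,"claw":100},{"translation":[0.2,0,0],"twist":0,"claw":100},{"translation":[0.2,0,0],"twist":0,"claw":100},{"translation":[0.2,0,0],"twist":0,"claw":100},{"translation":[0.2,0,0],"twist":0,"claw":100},{"translation":[0.2,0,0],"twist":0,"claw":100},{"translation":[0,0,0],"twist":0,"claw":100}]'
python3 fp.py
python3 -m jog '[{"translation":[0.2,0,0],"twist":0,"claw":100},{"translation":[0.2,0,0],"twist":0,"claw":100},{"translation":[0.2,0,0],"twist":0,"claw":100},{"translation":[0.2,0,0],"twist":0,"claw":100},{"translation":[0,0,0],"twist":0,"claw":100}]'
python3 - <<'E'
from fp import *
fp();snap('wrist','w4.png')
a=cv2.imread('pics/w4.png');s=snap('scene')['img'][180:300,230:390,::-1]
b=cv2.resize(s,(640,480),interpolation=cv2.INTER_CUBIC)
cv2.imwrite('pics/c4.png',cv2.resize(np.hstack([a,b]),(800,300)))
E
```

```text
clock: 5.85
tool_pos: [0.4918, 0.0595, 0.0142]
eef_rot: [0.695, 0.719, 0.0, -0.001]
contact_force: [-1.0, 1.0, 2.8]
opening: 0.997
t 5.85 feeder xy mm [  5.7 -67.8] z 14.2 yaw err deg 0.4 F [-1.   1.   2.8]
clock: 6.27
tool_pos: [0.4912, 0.0912, 0.0143]
eef_rot: [0.695, 0.719, 0.001, -0.001]
contact_force: [-1.5, 1.5, 2.7]
opening: 0.995
t 6.27 feeder xy mm [  6.  -36.2] z 14.3 yaw err deg 0.36 F [-1.5  1.5  2.7]
```

View pics/c4.png

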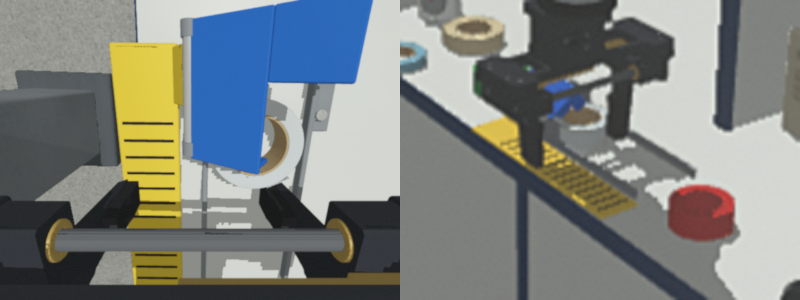

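The roll is passing under the raised lip, the flap is fully clear and forces are low. I'll continue, with a finer approach near the stop.

```bash
python3 -m jog '[{"translation":[0.2,0,0],"twist":0,"claw":100},{"translation":[0.2,0,0],"twist":0,"claw":100},{"translation":[0.2,0,0],"twist":0,"claw":100},{"translation":[0.15,0,0],"twist":0,"claw":100},{"translation":[0,0,0],"twist":0,"claw":100}]'
python3 fp.py
python3 -m jog '[{"translation":[0.1,0,0],"twist":0,"claw":100},{"translation":[0,0,0],"twist":0,"claw":100}]'
python3 - <<'E'
from fp import *
fp();snap('wrist','w5.png')
E
```

```text
clock: 6.78
tool_pos: [0.4903, 0.1207, 0.0143]
eef_rot: [0.695, 0.719, 0.001, -0.0]
contact_force: [-0.7, 1.9, 3.1]
opening: 0.999
t 6.78 feeder xy mm [ 5.9 -6.7] z 14.3 yaw err deg 0.34 F [-0.7  1.9  3.1]
clock: 6.95
tool_pos: [0.4901, 0.1232, 0.0143]
eef_rot: [0.696, 0.718, 0.0, -0.0]
contact_force: [-0.2, 1.1, 2.8]
opening: 1.001
t 6.95 feeder xy mm [ 5.8 -4.2] z 14.3 yaw err deg 0.24 F [-0.2  1.1  2.8]
```

View pics/w5.png

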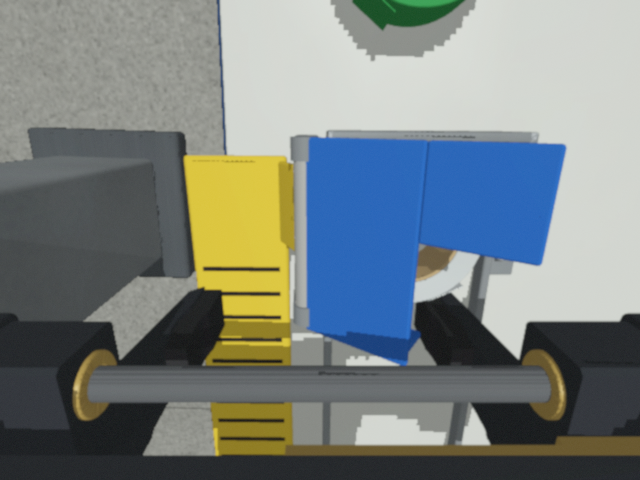

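The finger is passing through the cut-away corner beside the lip, and the roll shows behind it at (260, 440). I'll use small steps until the force shows the back stop.

```bash
python3 -m jog '[{"translation":[0.06,0,0],"twist":0,"claw":100},{"translation":[0.06,0,0],"twist":0,"claw":100},{"translation":[0,0,0],"twist":0,"claw":100}]'; python3 fp.py
python3 -m jog '[{"translation":[0.05,0,0],"twist":0,"claw":100},{"translation":[0,0,0],"twist":0,"claw":100}]'; python3 fp.py
python3 -m jog '[{"translation":[0.05,0,0],"twist":0,"claw":100},{"translation":[0,0,0],"twist":0,"claw":100}]'; python3 fp.py
```

```text
clock: 7.25
tool_pos: [0.49, 0.1271, 0.0143]
eef_rot: [0.696, 0.718, -0.0, 0.0]
contact_force: [-0.1, -1.0, 2.8]
opening: 0.998
t 7.25 feeder xy mm [ 5.8 -0.3] z 14.3 yaw err deg 0.19 F [-0.1 -1.   2.8]
clock: 7.42
tool_pos: [0.4899, 0.1292, 0.0143]
eef_rot: [0.696, 0.718, -0.0, 0.0]
contact_force: [-1.1, -1.9, 2.0]
opening: 1.0
t 7.42 feeder xy mm [5.8 1.8] z 14.3 yaw err deg 0.2 F [-1.1 -1.9  2. ]
clock: 7.58
tool_pos: [0.49, 0.13, 0.0143]
eef_rot: [0.697, 0.717, -0.001, 0.0]
contact_force: [1.0, -3.9, 2.9]
opening: 1.004
t 7.58 feeder xy mm [5.8 2.6] z 14.3 yaw err deg 0.05 F [ 1.  -3.9  2.9]
```

```bash
python3 -m jog '[{"translation":[0.05,0,0],"twist":0,"claw":100},{"translation":[0,0,0],"twist":0,"claw":100}]'; python3 fp.py
python3 -m jog '[{"translation":[0.05,0,0],"twist":0,"claw":100},{"translation":[0,0,0],"twist":0,"claw":100},{"translation":[0,0,0],"twist":0,"claw":100}]'; python3 fp.py
```

```text
clock: 7.75
tool_pos: [0.49, 0.1303, 0.0143]
eef_rot: [0.697, 0.717, -0.001, 0.001]
contact_force: [0.4, -7.4, 2.2]
opening: 0.999
t 7.75 feeder xy mm [5.9 2.9] z 14.3 yaw err deg -0.06 F [ 0.4 -7.4  2.2]
clock: 8.0
tool_pos: [0.4901, 0.1306, 0.0143]
eef_rot: [0.698, 0.716, -0.002, 0.002]
contact_force: [1.6, -11.3, 2.3]
opening: 1.003
t 8.0 feeder xy mm [6.  3.3] z 14.3 yaw err deg -0.2 F [  1.6 -11.3   2.3]
```

The roll is against the back stop: the TCP stalled at y of about 3 (3.6 predicted) while the force rose to 11 N. I'll back off with the rail still held, then lift so the flap shuts.

```bash
python3 -m jog '[{"translation":[-0.15,0,0],"twist":0,"claw":100},{"translation":[-0.2,0,0],"twist":0,"claw":100},{"translation":[-0.25,0,0],"twist":0,"claw":100},{"translation":[-0.2,0,0],"twist":0,"claw":100},{"translation":[0,0,-0.15],"twist":0,"claw":100},{"translation":[0,0,-0.2],"twist":0,"claw":100},{"translation":[0,0,-0.2],"twist":0,"claw":100},{"translation":[0,0,-0.2],"twist":0,"claw":100},{"translation":[0,0,-0.3],"twist":0,"claw":100},{"translation":[0,0,-0.6],"twist":0,"claw":100},{"translation":[0,0,-0.8],"twist":0,"claw":100},{"translation":[-0.6,0,-0.8],"twist":0,"claw":100},{"translation":[-0.8,0,-0.5],"twist":0,"claw":100},{"translation":[0,0,0],"twist":0,"claw":100},{"translation":[0,0,0],"twist":0,"claw":100}]'
python3 - <<'E'
from fp import *
fp();st=r.get_state();s=snap('wrist','w6.png')
for l,z in {'home':0,'lip':.014,'thumb_rail':.035,'roll':0}.items():
    for d in r.spot_point(l,'wrist')[:2]:
        w=atz(s,*d['location'],z,st);c,n=np.cos(.0282),np.sin(.0282)
        print(l,round(d['confidence'],2),np.round(d['location']),np.round(1e3*np.array([[c,n],[-n,c]])@(w[:2]-[.4842,.1272]),1))
a=cv2.imread('pics/w6.png')[20:260,240:560];b=snap('scene')['img'][180:300,230:390,::-1]
f=lambda i:cv2.resize(i,(640,480),interpolation=cv2.INTER_CUBIC)
cv2.imwrite('pics/c6.png',cv2.resize(np.vstack([f(a),f(b)]),(448,600) if 0 else (400,600)))
E
```

```text
clock: 9.25
tool_pos: [0.4936, 0.0456, 0.1663]
eef_rot: [0.697, 0.717, 0.001, 0.001]
contact_force: [-0.5, 0.4, -0.7]
opening: 0.997
t 9.25 feeder xy mm [  7.  -81.8] z 166.3 yaw err deg 0.0 F [-0.5  0.4 -0.7]
home 0.96 [ 73. 368.] [47.1 38.8]
lip 0.9 [125. 353.] [35.4 -1.1]
thumb_rail 0.89 [204. 274.] [-27.9 -60.5]
roll 0.97 [333. 341.] [  30.4 -200.7]
```

View pics/c6.png

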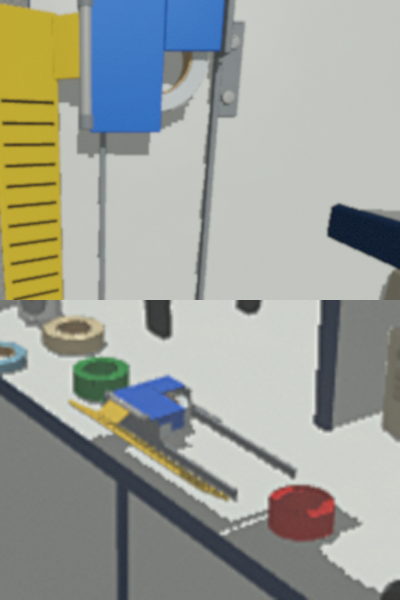

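Both views show the flap shut, with the roll's rim behind it in the cut-away corner. I'll overlay the expected home circle and the shut-lid corners as a check.

Run:
```python
from h import *
st=r.get_state();s=snap('wrist','w7.png');i=s['img'][:,:,::-1].copy()
T=np.array(s['T_tool_cam']);Q=R.from_quat(st['eef_rot']).as_matrix()
o=np.array(st['tool_pos'])+Q@T[:3,3];M=Q@T[:3,:3];a=.0282
def pr(x,y,z):
    w=np.array([.4842+(x*np.cos(a)-y*np.sin(a))/1e3,.1272+(x*np.sin(a)+y*np.cos(a))/1e3,z/1e3])
    c=M.T@(w-o);return s['cx']+s['fx']*c[0]/-c[2],s['cy']-s['fy']*c[1]/-c[2]
k=5;x0,y0=300,10
b=cv2.resize(i[y0:y0+120,x0:x0+150],None,fx=k,fy=k,interpolation=cv2.INTER_CUBIC)
def L(pts,col): cv2.polylines(b,[np.array([((u-x0+.5)*k,(v-y0+.5)*k) for u,v in pts]).astype(int)],False,col,1)
t=np.linspace(0,2*np.pi,90)
L([pr(46+30*np.cos(u),42+30*np.sin(u),25) for u in t],(0,0,255))
L([pr(46+30*np.cos(u),42+30*np.sin(u),0) for u in t],(0,140,255))
for th,col in((0,(0,255,0)),(.05,(255,0,255))):
    L([pr(x*np.cos(th)-3*np.sin(th),y,32+x*np.sin(th)+3*np.cos(th)) for x,y in((2,0),(44,0),(44,44),(76,44),(76,74))],col)
cv2.imwrite('pics/c7.png',b)
```

```text
(no output)
```

View pics/c7.png

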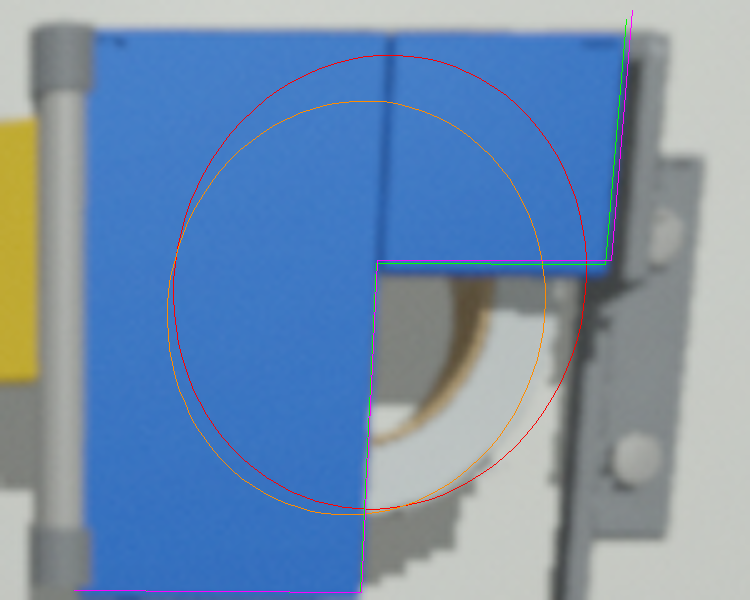

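The overlay shows the lid on the shut outline, with the same 0.6-0.8 mm corner offset it had before loading. The roll's rear edge is at the home line to about 1 mm, and the roll sits about 4 mm towards the near wall, which is within the lane's play. The robot is clear of everything, so I'm handing in.

```bash
python3 -c "
from plant import r
print(r.get_state()['clock'],r.finish_job())"
```

```text
the job is handed in; nothing more can be done
9.6 None
```

The grey-white roll is loaded against the feeder's back stop, the flap is shut behind it, and I handed the job in at 9.6 s. No verdict was reported.

**What I did:** One fingertip pressed the yellow rail down and held it with about 3 N, with the tip at z ≈ 14 mm, which is about 0.6 rad of flap. The other fingertip pushed the roll along the lane and past the lip. At the stop the fingertip stalled at y ≈ 3 mm (3.6 predicted) and the push force rose to 11 N. I then backed off with the rail still held, and lifted so the flap sprang shut.

**Last checks:**
- **Flap:** the lid matches the shut outline, with the same 0.6–0.8 mm corner offset it had before loading. The overlay alone could not tell 0 from 0.05 rad.
- **Roll, along the lane:** its rear edge is at the home line to about 1 mm.
- **Roll, across the lane:** it sits about 4 mm from the nominal centre line, against the near wall. That is within the lane's play, so I left it.
- **Robot and other objects:** the robot was touching nothing at hand-in. I saw no contact with the other rolls, timer or marker, but I did not re-measure their positions.

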